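# Thread the stirrer shaft through the two-bearing stand and hold it there

### The job

The stirrer's shaft has to be held in its two-bearing stand so that a colleague can fit the drive. First turn the orange knob fully clockwise so that the sliding gate clears the upper bearing; then take the steel shaft out of the blue rack by its black grip and thread it straight down through the upper and then the lower bearing. Finish while still holding it there: upright through both bearings, its red ring level with the top of the upper bearing, hanging from the gripper and not resting on the base; leave the things around undisturbed.

Things in the scene. Friction and masses are not known exactly. Their poses are not given: they have to be found in the camera images.
- stand: The two-bearing stand, fixed to the bench: grey base 100 x 180 x 8 mm (x, y, z), two aluminium plates 84 x 170 mm on four corner posts, 117 mm high to the top of the upper plate. Origin: centre of the underside of the base; z up. The bearing axis is vertical at y = +40 mm, the knob's axis vertical at y = -42 mm (both at x = 0).
- upper_bearing (a point): Centre of the mouth of the upper brass bearing, flush with the top of the upper plate (117 mm above the bench). The bearing is 24 mm long: a funnel of 28 mm bore at the mouth that narrows over its upper 12 mm to a 16 mm bore.
- lower_bearing (a point): Centre of the mouth of the lower brass bearing, 62 mm above the bench, straight below the upper one and of the same form (28 mm funnel, then 16 mm bore, 24 mm long, its lower end 38 mm above the bench). The solid base lies below it, its top 8 mm above the bench.
- knob (a joint): Orange bar knob on top of the upper plate, in rad: 0 = gate shut, 1.5 = fully clockwise seen from above, gate open. It starts between 0 and 0.25, turns with slight friction (0.03 N m) and stays where it is left. At 0 its grip bar lies along the stand's x; at value q it has turned by q clockwise from above.
- knob_grip (a point): Point on the knob's axis at the height to grip its bar, 37 mm above the upper plate (154 mm above the bench). The bar is 42 mm long, 14 mm thick and 32 mm tall (129 to 161 mm above the bench), on a 44 mm disc and a flat grey 68 mm housing.
- gate_nose (a point): Tip of the steel gate, a flat bar 20 mm wide and 5 mm thick that slides along the stand's y on top of the upper plate and covers the upper bearing when shut. The knob moves it 22 mm per rad towards the stand's -y; fully open it lies 21 mm from the bearing axis.
- rack: Blue shaft rack, fixed to the bench, 50 x 110 x 55 mm (x, y, z) with three holes in a row along its y; the shaft stands in the middle hole, the others are empty. Origin: centre of the underside. Holes 14 mm wide, 47 mm deep.
- shaft: Steel stirrer shaft, 12 mm thick and 190 mm long, with a round black grip 18 mm thick over its top 60 mm, a red ring mark, and a bevelled lower end (7 mm across at the tip). Loose, 0.1 to 0.21 kg, standing upright in the rack's middle hole, its tip 8 mm above the bench. Origin: centre of the lower tip; z runs up along the shaft.
- shaft_tip (a point): Centre of the shaft's lower tip.
- shaft_ring (a point): Centre of the red ring mark, 93 mm above the tip; the ring is 4 mm wide.
- shaft_grip (a point): Point on the shaft's axis in the black grip, 158 mm above the tip (the grip spans 130 to 190 mm).
- tip_box_pink: Pink tip box, 79 x 105 x 55 mm, loose bystander; origin: centre of the underside.
- petri_dishes: Stack of petri dishes, 62 mm across, 65 mm high, loose bystander; origin: centre of the underside.
- green_tape: Roll of lime green tape lying flat, 70 mm across, 19 mm high, loose bystander; origin: centre of the underside.
- timer: Small white wedge-shaped lab timer, 42 x 66 x 32 mm, loose bystander; origin: centre of the underside.
Not all that is in view belongs to the job. What is meant by the shaft is not green, purple or yellow, and is the smaller of those in its own colour.

How it is judged (in metres and radians):
On the way, in this order (a step that is already met when the one before it is completed fails the run):
1. the knob is turned clockwise (at least 1.25 rad) with the shaft still in the rack (value of joint knob above 1.25 rad and horizontal distance between shaft_tip and rack below 0.02 m), for 0.2 s.
2. the shaft's tip is through the upper bearing, short of the lower one (horizontal distance between shaft_tip and upper_bearing below 0.012 m and height (world z) of shaft_tip between 0.04 and 0.093 m), for 0.05 s.
At the end, for the whole second after the job is handed in: The gripper holds the shaft still and upright through both bearings, the red ring within 10 mm of the height of the upper bearing's mouth (so the tip hangs clear of the base); the knob is at 1.25 rad or more; no bystander has moved 30 mm (value of joint knob above 1.25 rad and horizontal distance between shaft_tip and lower_bearing below 0.006 m and horizontal distance between shaft_ring and upper_bearing below 0.006 m and height (world z) of shaft_ring between 0.107 and 0.127 m and angle between shaft's own z axis and vertical below 0.1 rad and linear speed of shaft below 0.02 m/s and contact force between the fingers and shaft above 2 N and distance of each of tip_box_pink, petri_dishes, green_tape, timer from where it was at the start of the episode below 0.03 m); the arm keeps its last pose, push and grip.
It fails at once if the shaft is dropped or tipped over (angle between shaft's own z axis and vertical above 0.8 rad).
It fails at once if a bystander is knocked away (distance of any of tip_box_pink, petri_dishes, green_tape, timer from where it was at the start of the episode above 0.03 m).
It also fails if it takes over 58 s, if anything falls off the work surface, if the arm or the gripper's body presses on something with over 40 N, if the wrist force passes 120 N, or if a joint passes its speed limit or range.

### The arm

A 6-joint arm with a two-finger parallel gripper is mounted at the origin on a cart in front of the work surface, level with it; the furniture and walls round the work are solid. World frame = base frame: x ahead of the robot, y to its left, z up, the work surface at z = 0. Lengths are in m, angles in degrees, forces in N, time in s.
With the tool pointing down it reaches from about 0.4 to 0.825 m from the base axis. Payload 7 kg.
Tool frame: the origin (TCP) lies at the very end of the fingers, on their centre line; the grasp point (between the pads) lies 19 mm behind it (r.grasp_offset is the z of the grasp point in the tool frame, in m); z points along the fingers, y is the direction in which the jaws open and shut (so a half turn about z gives the same grasp; the last joint's range is limited). The gripper opens to 88 mm and grips with 3 to 60 N. Pads are 19 mm wide; open, the fingers measure 130 mm over their backs; the gripper's body (78 mm by 193 mm) begins 47 mm behind the grasp point.
Start: joints at [-58.894, 20.546, 0.682, 0, -70.136, -16.507], TCP at [0.17, -0.653, 0.227] pointing down, gripper open.
Joint ranges: [-176.03, 176.03], [-82.01, 121.73], [-58.28, 71.71], [-173.87, 95.51], [-174.79, -0.11], [-173.66, 173.66]. Speed limits (degrees/s): [136.94, 136.94, 172.46, 180, 180, 180].

### API

Orientations are given as [roll, pitch, yaw] about the fixed x, y, z axes, in that order (R = Rz(yaw) Ry(pitch) Rx(roll)).
In Python, from plant import r, capture, calibration, order gives the robot as it stands.
- The arm moves only by the tool servo_tool, never from a script. Its arguments are lists of equal length, an entry for each row: "grip": the closure, from -1 (fully open) to 1 (shut), so that 0 is half open; "translation": the shift along the tool's x, y, z in m, a list of three; "turn": the turn about the tool's z in rad. A call has 1 to 10 rows; each row is the pose to reach, as a shift and turn from the pose commanded when the call began, along the tool's axes at that moment; what a row does not reach only later rows make up. A row lasts 1/12 s, in which the tool goes at most 41.7 mm and 7.16 degrees, less where a joint would pass 70% of its speed; a pose out of reach is approached as far as the arm can. A call with a gripper value outside its range is refused whole. The fingers move at their own pace and stop on an object; "newtons" is the grip in N (left out, the last holds). Time passes only in rows, so rows that repeat a pose let the fingers close. It gives the time, the measured TCP pose, the force and the opening at its end, in the units of the state.
- r.get_state(): the state, without advancing time (a new reading comes with each control period).
- capture(name): name is "scene" or "top"; returns (picture, depth): 420x560x3 uint8, blue, green, red; 420x560 float32, m along the optical axis (not along the pixel's ray), 0 where there is no reading.
- calibration(name): a dict with "fx", "fy", "cx", "cy" (pixels), "view" (4x4, takes a point from world to camera coordinates). Camera axes: x right, y up, looking along -z (the intrinsics and any distortion apply to the point x, -y, -z); pixel columns grow to the right and rows downward; lengths in m; the calibration is good to about 2 mm. A picture is of the moment at which its call begins. calibration takes no time and is no camera call.
- order.close_job(): hands the job in, once; it reports no verdict.
The state is a dict: "time_s": time; "joints": joint angles; "qd": joint speeds; "joint_torque": joint torques, N m; "tcp_pos": TCP position; "eef_rot": TCP orientation; "contact_force": force on the tool from outside, world axes, zero at the start; "moment": the same for the moment, N m; "gripper_width": finger opening in m.
Only numpy, scipy, OpenCV 4.12 (cv2) and the standard library are available. Lean on these libraries where they do the work, as an engineer would, in place of code of your own. Each camera call takes 0.05 s, during which the arm holds its last target.

## Working session

There is one attempt and no reset: what is moved stays moved. The work goes in short steps, Python scripts to look and compute and a tool call to move; the robot and the scene stay as the last step left them, time stands still between calls to the robot, and variables do not carry over. Pictures are saved under pics/ and viewed, and the job is handed in when it is done.

Besides the shell and the picture viewer there is one more tool, called after "Emit:" by a JSON object that holds its "op" and its "data". servo_tool: Moves the arm, as the interface text tells. Its arguments: {"type":"object","properties":{"grip":{"type":"array","items":{"type":"number"}},"translation":{"type":"array","items":{"type":"array","items":{"type":"number"}}},"turn":{"type":"array","items":{"type":"number"}},"newtons":{"type":"number"}},"required":["grip","translation","turn"]}

```bash
ls; mkdir -p pics; python3 - <<'E'
from plant import r,capture,calibration
import cv2,numpy as np
print(r.get_state(), r.grasp_offset)
for n in ("scene","top"):
    p,d=capture(n); cv2.imwrite(f"pics/{n}0.png",p); np.save(f"pics/{n}0.npy",d); c=calibration(n); print(n,c)
E
```

```text
pics
{'time_s': 0.0, 'joints': array([-5.88941566e+01,  2.05907779e+01,  6.31866347e-01, -2.13721803e-02,
       -7.01355063e+01, -1.65084636e+01]), 'qd': array([-0.02014987, -0.03516804, -0.0986946 , -0.02491718, -0.03048668,
       -0.01747265]), 'joint_torque': array([-1.87415446e-05, -5.82722068e+01,  2.93061233e+01,  6.99689895e+00,
        6.94057730e-03, -1.61921876e-04]), 'tcp_pos': array([ 0.16998247, -0.65272033,  0.22561168]), 'eef_rot': array([ 1.79903765e+02, -7.56941261e-03, -1.65409893e+02]), 'contact_force': array([-0.34604878, -0.57907231,  0.13616085]), 'moment': array([-0.00207615,  0.02130654, -0.03645342]), 'gripper_width': 0.08767442125612934} -0.0188
scene {'fx': 416.0217344414401, 'fy': 416.0217344414401, 'cx': 279.8156639058913, 'cy': 218.24171151593862, 'view': array([[-0.64584598, -0.76344898, -0.00535   ,  0.33773501],
       [ 0.34250788, -0.2959959 ,  0.89166966, -0.2756354 ],
       [-0.68232787,  0.57404884,  0.45265506, -0.75725472],
       [ 0.        ,  0.        ,  0.        ,  1.        ]])}
top {'fx': 476.05977504850193, 'fy': 476.05977504850193, 'cx': 273.5899512194141, 'cy': 206.19926785863785, 'view': array([[-0.02078803, -0.99976895,  0.00546912,  0.02618484],
       [ 0.9952152 , -0.02017036,  0.09560265, -0.55767689],
       [-0.09547024,  0.00743034,  0.99540455, -1.37386434],
       [ 0.        ,  0.        ,  0.        ,  1.        ]])}
```

View pics/scene0.png

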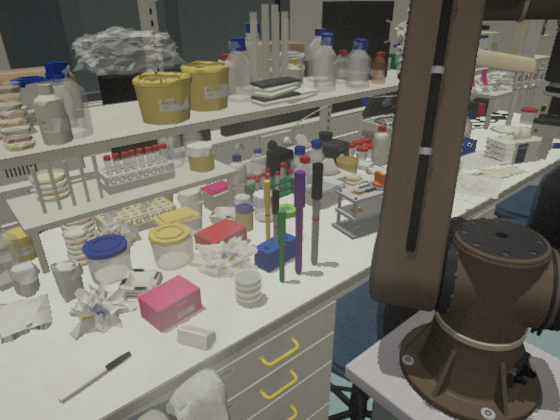

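View pics/top0.png

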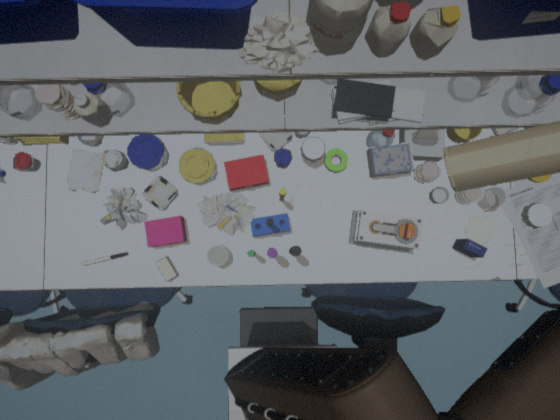

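```bash
python3 - <<'E'
import cv2,numpy as np
a=cv2.imread("pics/scene0.png")[150:300,225:345]; b=cv2.imread("pics/top0.png")[180:270,230:320]; c=cv2.imread("pics/top0.png")[190:270,340:440];d=cv2.imread("pics/scene0.png")[150:250,320:400]
f=lambda i,w,h:cv2.resize(i,(w,h),interpolation=cv2.INTER_CUBIC)
cv2.imwrite("pics/c1.png",np.hstack([f(a,480,600),np.vstack([f(b,300,300),f(c,300,300)])]))
cv2.imwrite("pics/c2.png",f(d,640,600*800//600))if 0 else cv2.imwrite("pics/c2.png",f(d,480,600))
E
```

```text
(no output)
```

View pics/c1.png

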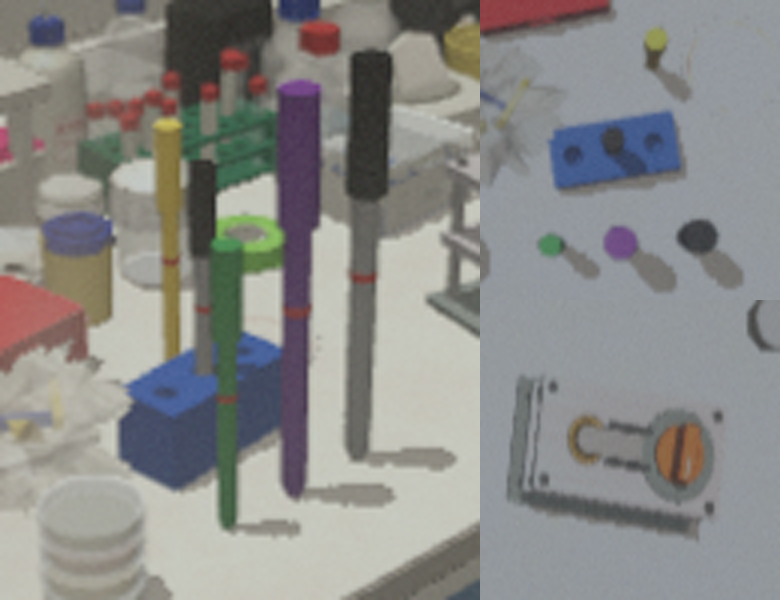

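View pics/c2.png

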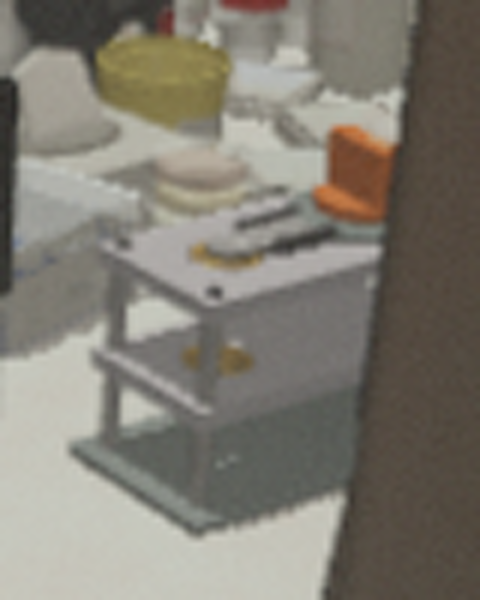

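```bash
cat > h.py <<'E'
import cv2,numpy as np
from plant import calibration
def ray(n,u,v):
    c=calibration(n);M=np.array(c["view"]);R=M[:3,:3];t=M[:3,3]
    dc=np.array([(u-c["cx"])/c["fx"],-(v-c["cy"])/c["fy"],-1.]);return -R.T@t,R.T@dc
def plane(n,u,v,z):
    o,d=ray(n,u,v);return o+d*(z-o[2])/d[2]
def dep(n,D,u,v):
    o,d=ray(n,u,v);return o+d*D[int(round(v)),int(round(u))]
def proj(n,P):
    c=calibration(n);M=np.array(c["view"]);p=M[:3,:3]@np.array(P)+M[:3,3]
    return np.array([c["cx"]+c["fx"]*p[0]/-p[2],c["cy"]-c["fy"]*p[1]/-p[2]])
def cloud(n,D):
    c=calibration(n);v,u=np.mgrid[:420,:560];M=np.array(c["view"]);R=M[:3,:3];t=M[:3,3]
    d=np.stack([(u-c["cx"])/c["fx"],-(v-c["cy"])/c["fy"],-np.ones(u.shape)],-1)*D[...,None]
    return (d-t)@R
def tri(u1,v1,u2,v2,n1="scene",n2="top"):
    o1,d1=ray(n1,u1,v1);o2,d2=ray(n2,u2,v2)
    s=np.linalg.lstsq(np.c_[d1,-d2],o2-o1,rcond=None)[0];a=o1+d1*s[0];b=o2+d2*s[1];return (a+b)/2,np.linalg.norm(a-b)
E
python3 - <<'E'
from h import *
T=cv2.imread("pics/top0.png");D=np.load("pics/top0.npy");C=cloud("top",D)
H=cv2.cvtColor(T,cv2.COLOR_BGR2HSV)
def comp(lo,hi,box):
    x0,y0,x1,y1=box;m=np.zeros(D.shape,np.uint8);m[y0:y1,x0:x1]=cv2.inRange(H,np.array(lo),np.array(hi))[y0:y1,x0:x1];return m
def rep(nm,m,z):
    v,u=np.nonzero(m);print(nm,len(u),"c",u.mean(),v.mean(),"plane",plane("top",u.mean(),v.mean(),z).round(4),"depth z med",np.median(C[m>0],0).round(4))
    r=cv2.minAreaRect(np.c_[u,v].astype(np.float32));b=cv2.boxPoints(r);print("  rect",r,[plane("top",*q,z)[:2].round(4).tolist() for q in b])
rep("knob",comp((5,120,80),(20,255,255),(385,210,430,250)),.161)
rep("brass",comp((12,60,60),(30,200,255),(360,210,388,245)),.117)
mr=comp((105,100,60),(125,255,255),(240,205,300,245));mt=mr&((C[...,2]>.045)*255).astype(np.uint8)
rep("rack",mr,.055);rep("racktop",mt,.055)
m=((C[...,2]>.17)&(C[...,2]<.25));m2=np.zeros(D.shape,np.uint8);m2[180:270,230:320]=m[180:270,230:320]
n,l,s,c=cv2.connectedComponentsWithStats(m2)
for i in range(1,n): 
    if s[i,4]>5: print(c[i],s[i],np.median(C[l==i],0).round(4),C[l==i][:,2].max())
m2=((C[...,2]>.108)&(C[...,2]<.124)).astype(np.uint8);m2[:,:330]=0;m2[:,440:]=0;m2[:190]=0;m2[260:]=0
rep("plate",m2,.117)
mk=((C[...,2]>.153)&(C[...,2]<.17)).astype(np.uint8);mk[:,:385]=0;mk[:,430:]=0;mk[:210]=0;mk[250:]=0
rep("bar",mk,.161)
E
```

```text
knob 117 c 406.4273504273504 229.81196581196582 plane [ 0.4752 -0.3349  0.161 ] depth z med [ 0.4763 -0.3386  0.1341]
  rect ((406.0, 230.5), (13.0, 14.0), 90.0) [[0.491, -0.3159], [0.4903, -0.3531], [0.4559, -0.3514], [0.4566, -0.3143]]
brass 40 c 373.275 226.475 plane [ 0.488  -0.2568  0.117 ] depth z med [ 0.4882 -0.255   0.1161]
  rect ((374.5, 226.5), (11.0, 9.0), 90.0) [[0.5032, -0.2484], [0.5027, -0.2732], [0.4726, -0.2719], [0.4731, -0.2472]]
rack 568 c 269.9154929577465 224.65140845070422 plane [0.5024 0.0266 0.055 ] depth z med [0.5017 0.0262 0.054 ]
  rect ((269.7992248535156, 224.35498046875), (16.942331314086914, 37.32408142089844), 80.83765411376953) [[0.5199, 0.0834], [0.5349, -0.0229], [0.4866, -0.0295], [0.4717, 0.0765]]
racktop 539 c 269.9406307977737 224.6456400742115 plane [0.5024 0.0265 0.055 ] depth z med [0.5012 0.0259 0.0542]
  rect ((269.7992248535156, 224.35498046875), (16.942331314086914, 37.32408142089844), 80.83765411376953) [[0.5199, 0.0834], [0.5349, -0.0229], [0.4866, -0.0295], [0.4717, 0.0765]]
[282.23684211 191.97368421] [279 189   7   7  38] [ 0.579
[... 207 characters left out ...]
743
[250.77142857 253.42857143] [248 251   7   6  35] [0.4225 0.0767 0.189 ] 0.19242617821127964
plate 1519 c 386.44042132982224 228.8538512179065 plane [ 0.4808 -0.2927  0.117 ] depth z med [ 0.4816 -0.2869  0.1177]
  rect ((389.4700012207031, 229.2099609375), (63.21534729003906, 30.547012329101562), 8.130102157592773) [[0.4524, -0.2081], [0.5351, -0.2231], [0.507, -0.3943], [0.4245, -0.3783]]
bar 83 c 409.06024096385545 230.81927710843374 plane [ 0.4724 -0.3417  0.161 ] depth z med [ 0.472  -0.3416  0.1608]
  rect ((409.2059326171875, 230.67649841308594), (5.578319072723389, 15.279744148254395), 14.03624439239502) [[0.4552, -0.3292], [0.4943, -0.3409], [0.4904, -0.3551], [0.4514, -0.3434]]
```

The crop shows two steel shafts with black grips. One is in the rack's middle hole (top 269,221; scene 275,200). The other is larger and free-standing (top 295,251; scene 317,180). The green (251,253), purple (272,253) and yellow (283,195) ones are ruled out by colour. The shaft meant is the small steel one in the rack: its top measures z 0.197 at (0.503, 0.0285), and 0.198 is expected.

For the stand, the plate centre is (0.480, -0.301) and the yaw is -9.3°. The knob bar is at (0.472, -0.342) with z 0.161 and yaw -16.7°, so q ≈ 0.13.

I'm moving above the knob first.

Emit:
{"op": "servo_tool", "data": {"grip": [-1,-1,-1,-1,-1,-1,-1,-1,-1,-1], "translation": [[-0.031,0.019,0],[-0.062,0.038,0],[-0.093,0.056,0],[-0.124,0.075,0],[-0.155,0.094,0],[-0.186,0.113,0],[-0.217,0.131,0],[-0.248,0.15,0],[-0.279,0.169,0],[-0.31,0.188,0]], "turn": [0.055,0.11,0.165,0.22,0.275,0.33,0.385,0.44,0.495,0.546]}}

```text
time_s: 0.93
tcp_pos: [0.4235, -0.3915, 0.2264]
eef_rot: [180.0, -0.0, 163.2]
contact_force: [0.8, -0.4, -0.4]
gripper_width: 0.0876
```

```bash
cat > go.py <<'E'
import sys,numpy as np
from plant import r
from scipy.spatial.transform import Rotation as Ro
s=r.get_state();R=Ro.from_euler('xyz',s['eef_rot'],degrees=True)
t=np.array([float(a) for a in sys.argv[1:4]]);yaw=float(sys.argv[4]) if len(sys.argv)>4 else s['eef_rot'][2]
sh=R.inv().apply(t-s['tcp_pos']);dy=(yaw-s['eef_rot'][2]+180)%360-180
print('t',round(s['time_s'],2),'tcp',s['tcp_pos'].round(4),'rot',s['eef_rot'].round(2),'j',s['joints'].round(1),'F',s['contact_force'].round(1),'w',round(s['gripper_width'],4))
print('shift',sh.round(4),'turn rad',round(-np.radians(dy),3))
E
python3 go.py 0.4725 -0.3415 0.2256 163.3
```

```text
t 0.93 tcp [ 0.4235 -0.3915  0.2264] rot [ 1.7999e+02 -2.0000e-02  1.6316e+02] j [-23.3  11.4 -12.   -0.  -66.6 -83.5] F [ 0.8 -0.4 -0.4] w 0.0876
shift [-0.0324  0.062   0.0008] turn rad -0.002
```

Emit:
{"op": "servo_tool", "data": {"grip": [-1,-1,-1,-1,-1,-1,-1,-1,-1,-1], "translation": [[-0.005,0.01,0],[-0.01,0.02,0],[-0.015,0.03,0],[-0.02,0.04,0],[-0.026,0.05,0],[-0.032,0.062,0],[-0.032,0.062,0],[-0.032,0.062,0],[-0.032,0.062,0],[-0.032,0.062,0]], "turn": [-0.12,-0.24,-0.36,-0.48,-0.6,-0.72,-0.84,-0.96,-1.08,-1.2]}}

```text
time_s: 1.77
tcp_pos: [0.471, -0.3426, 0.2261]
eef_rot: [179.9, -0.0, -127.6]
contact_force: [0.2, -0.8, -0.1]
gripper_width: 0.0874
```

Emit:
{"op": "servo_tool", "data": {"grip": [-1,-1,-1,-1,-1,-1,-1,-1,-1,-1], "translation": [[0,0,0],[0,0,0],[0,0,0],[0,0,0],[0,0,0],[0,0,0],[0,0,0],[0,0,0],[0,0,0],[0,0,0]], "turn": [-0.12,-0.24,-0.36,-0.48,-0.6,-0.72,-0.84,-0.96,-1.08,-1.2]}}

```text
time_s: 2.6
tcp_pos: [0.4709, -0.3428, 0.2261]
eef_rot: [180.0, 0.0, -58.8]
contact_force: [-0.0, 0.7, -0.2]
gripper_width: 0.0877
```

Emit:
{"op": "servo_tool", "data": {"grip": [-1,-1,-1,-1,-1,-1,-1,-1], "translation": [[0,0,0],[0,0,0],[0,0,0],[0,0,0],[0,0,0],[0,0,0],[0,0,0],[0,0,0]], "turn": [-0.12,-0.24,-0.36,-0.48,-0.6,-0.72,-0.74,-0.74]}}

```text
time_s: 3.27
tcp_pos: [0.471, -0.3428, 0.2263]
eef_rot: [-180.0, 0.0, -16.9]
contact_force: [1.2, 0.2, 1.2]
gripper_width: 0.0879
```

```bash
python3 go.py 0.4725 -0.3415 0.135 -16.7; python3 - <<'E'
from plant import capture
import cv2,numpy as np
for n in("scene","top"):
  p,d=capture(n); cv2.imwrite(f"pics/{n}1.png",p);np.save(f"pics/{n}1.npy",d)
E
```

```text
t 3.27 tcp [ 0.471  -0.3428  0.2263] rot [-1.7999e+02  3.0000e-02 -1.6890e+01] j [-16.8  11.9 -11.3  -0.  -66.8  89.9] F [1.2 0.2 1.2] w 0.0879
shift [ 0.0011 -0.0017  0.0913] turn rad -0.003
```

View pics/scene1.png

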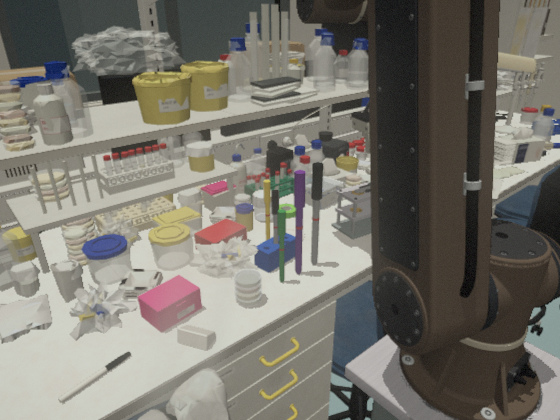

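View pics/top1.png

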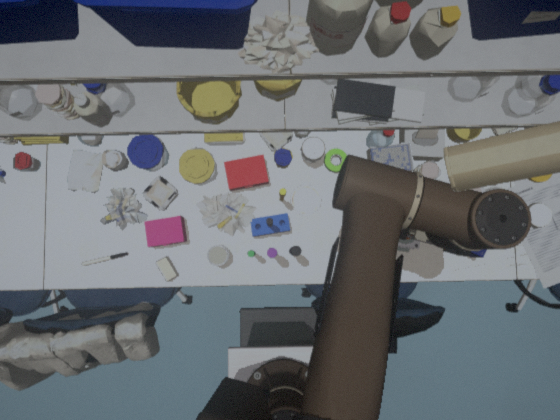

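The arm hides the knob in both pictures and nothing has been disturbed. Next I descend and grip the bar.

Emit:
{"op": "servo_tool", "data": {"grip": [-1,-1,-1,-1,-1,-1,-1,-1], "translation": [[0.001,-0.002,0.012],[0.001,-0.002,0.026],[0.001,-0.002,0.04],[0.001,-0.002,0.054],[0.001,-0.002,0.068],[0.001,-0.002,0.08],[0.001,-0.002,0.091],[0.001,-0.002,0.091]], "turn": [0,0,0,0,0,0,0,0]}}

```text
time_s: 4.03
tcp_pos: [0.4715, -0.3407, 0.1332]
eef_rot: [-180.0, 0.2, -16.9]
contact_force: [-0.0, -0.4, -0.3]
gripper_width: 0.0876
```

Emit:
{"op": "servo_tool", "data": {"grip": [0,0.4,1,1,1,1,1,1,1,1], "translation": [[0,0,0],[0,0,0],[0,0,0],[0,0,0],[0,0,0],[0,0,0],[0,0,0],[0,0,0],[0,0,0],[0,0,0]], "turn": [0,0,0,0,0,0,0,0,0,0], "newtons": 20}}

```text
time_s: 4.87
tcp_pos: [0.4727, -0.3413, 0.1356]
eef_rot: [-180.0, 0.0, -16.8]
contact_force: [0.2, -0.3, -0.5]
gripper_width: 0.0268
```

Emit:
{"op": "servo_tool", "data": {"grip": [1,1,1,1,1,1], "translation": [[0,0,0],[0,0,0],[0,0,0],[0,0,0],[0,0,0],[0,0,0]], "turn": [0,0,0,0,0,0]}}

```text
time_s: 5.37
tcp_pos: [0.4724, -0.3415, 0.1356]
eef_rot: [180.0, 0.0, -16.8]
contact_force: [-2.0, -3.2, -0.3]
gripper_width: 0.0135
```

Emit:
{"op": "servo_tool", "data": {"grip": [1,1,1,1,1,1,1,1,1,1], "translation": [[0,0,0],[0,0,0],[0,0,0],[0,0,0],[0,0,0],[0,0,0],[0,0,0],[0,0,0],[0,0,0],[0,0,0]], "turn": [0.08,0.17,0.26,0.35,0.44,0.53,0.62,0.71,0.8,0.89]}}

```text
time_s: 6.2
tcp_pos: [0.4738, -0.3401, 0.1356]
eef_rot: [-179.9, 0.0, -68.0]
contact_force: [3.3, 5.5, 0.9]
gripper_width: 0.0139
```

Emit:
{"op": "servo_tool", "data": {"grip": [1,1,1,1,1,1,1,1,1], "translation": [[0,0,0],[0,0,0],[0,0,0],[0,0,0],[0,0,0],[0,0,0],[0,0,0],[0,0,0],[0,0,0]], "turn": [0.08,0.16,0.24,0.32,0.4,0.45,0.48,0.48,0.48]}}

```text
time_s: 6.95
tcp_pos: [0.475, -0.3399, 0.1356]
eef_rot: [-179.8, 0.1, -95.3]
contact_force: [6.8, 5.5, -1.6]
gripper_width: 0.0138
```

```bash
python3 go.py 0.4725 -0.3415 0.135; python3 -c "
from plant import r;print(r.get_state()['moment'])"
```

```text
t 6.95 tcp [ 0.475  -0.3399  0.1356] rot [-1.7979e+02  9.0000e-02 -9.5260e+01] j [-16.5  16.3 -18.2  -0.2 -55.4  11.3] F [ 6.8  5.5 -1.6] w 0.0138
shift [0.0018 0.0023 0.0006] turn rad -0.0
[ 2.24738624e+00 -1.90938238e+00  1.98415744e-03]
```

Emit:
{"op": "servo_tool", "data": {"grip": [0,-1,-1,-1,-1,-1,-1,-1], "translation": [[0,0,0],[0,0,0],[0,0,0],[0,0,0],[0,0,0],[0,0,0],[0,0,0],[0,0,0]], "turn": [0,0,0,0,0,0,0,0]}}

```text
time_s: 7.62
tcp_pos: [0.4726, -0.3414, 0.1356]
eef_rot: [180.0, 0.0, -95.3]
contact_force: [-0.3, -1.0, 0.6]
gripper_width: 0.0614
```

Emit:
{"op": "servo_tool", "data": {"grip": [-1,-1,-1,-1,-1,-1,-1,-1,-1,-1], "translation": [[0,0,-0.012],[0,0,-0.03],[0,0,-0.05],[0,0,-0.075],[0,0,-0.1],[0,0,-0.125],[0,0,-0.145],[0,0,-0.16],[0,0,-0.165],[0,0,-0.165]], "turn": [0,0,0,0,0,0,0,0,0,0]}}

```text
time_s: 8.45
tcp_pos: [0.4731, -0.3415, 0.3018]
eef_rot: [-179.9, -0.0, -95.3]
contact_force: [0.3, -0.3, -0.1]
gripper_width: 0.0878
```

```bash
python3 go.py 0.503 0.028 0.3 0;python3 - <<'E'
from h import *
D=np.load("pics/top1.npy");C=cloud("top",D)
T=cv2.imread("pics/top1.png")
for (u,v) in((295,251),(272,253),(269,221)):
  w=C[v-7:v+8,u-9:u+10].reshape(-1,3);w=w[w[:,2]>.18];print((u,v),len(w),np.median(w,0).round(4),w[:,2].max())
E
```

```text
t 8.45 tcp [ 0.4731 -0.3415  0.3018] rot [-1.7986e+02 -4.0000e-02 -9.5270e+01] j [-16.6   9.6  -4.4   0.  -75.9  11.4] F [ 0.3 -0.3 -0.1] w 0.0878
shift [-0.3707  0.0042  0.0016] turn rad -1.663
(295, 251) 96 [ 0.4256 -0.0329  0.271 ] 0.27606438780583176
(272, 253) 83 [0.422  0.0229 0.2669] 0.27385847284427156
(269, 221) 39 [0.5036 0.0286 0.1967] 0.20442956347040162
```

Emit:
{"op": "servo_tool", "data": {"grip": [-1,-1,-1,-1,-1,-1,-1,-1,-1,-1], "translation": [[-0.02,0,0],[-0.05,0,0],[-0.085,0.001,0],[-0.12,0.001,0],[-0.155,0.002,0],[-0.19,0.002,0],[-0.225,0.003,0],[-0.26,0.003,0],[-0.295,0.004,0],[-0.325,0.004,0]], "turn": [-0.12,-0.24,-0.36,-0.48,-0.6,-0.72,-0.84,-0.96,-1.08,-1.2]}}

```text
time_s: 9.28
tcp_pos: [0.4977, -0.0153, 0.2991]
eef_rot: [180.0, 0.1, -26.2]
contact_force: [0.7, 0.3, 0.3]
gripper_width: 0.0877
```

```bash
python3 go.py 0.503 0.028 0.3 0
```

```text
t 9.28 tcp [ 0.4977 -0.0153  0.2991] rot [ 1.7995e+02  9.0000e-02 -2.6150e+01] j [ 20.9   1.3 -14.1  -0.  -74.7  43. ] F [0.7 0.3 0.3] w 0.0877
shift [-0.0143 -0.0412 -0.0009] turn rad -0.456
```

Emit:
{"op": "servo_tool", "data": {"grip": [-1,-1,-1,-1,-1,-1,-1], "translation": [[-0.004,-0.01,0],[-0.008,-0.022,0],[-0.012,-0.034,0],[-0.0143,-0.0412,0],[-0.0143,-0.0412,0],[-0.0143,-0.0412,0],[-0.0143,-0.0412,0]], "turn": [-0.11,-0.22,-0.33,-0.44,-0.456,-0.456,-0.456]}}

```text
time_s: 9.87
tcp_pos: [0.5038, 0.0256, 0.2998]
eef_rot: [180.0, 0.1, -0.6]
contact_force: [-0.0, 0.4, -0.2]
gripper_width: 0.0879
```

```bash
python3 go.py 0.503 0.028 0.147 0; python3 - <<'E'
from plant import capture
import cv2,numpy as np
for n in("scene","top"):
  p,d=capture(n); cv2.imwrite(f"pics/{n}2.png",p);np.save(f"pics/{n}2.npy",d)
f=lambda i,w,h:cv2.resize(i,(w,h),interpolation=cv2.INTER_CUBIC)
b=cv2.imread("pics/top2.png")[195:265,340:440];a=cv2.imread("pics/scene2.png")[140:280,200:400]
cv2.imwrite("pics/c3.png",np.vstack([f(b,429,300),f(a,429,300)]))
E
```

```text
t 9.87 tcp [0.5038 0.0256 0.2998] rot [ 1.7998e+02  7.0000e-02 -5.9000e-01] j [ 25.2   1.9 -13.4  -0.  -74.8  64.2] F [-0.   0.4 -0.2] w 0.0879
shift [-0.0006 -0.0025  0.1528] turn rad -0.01
```

View pics/c3.png

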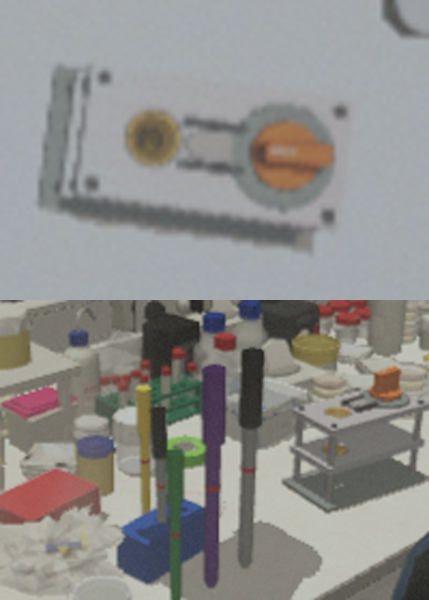

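View pics/scene2.png

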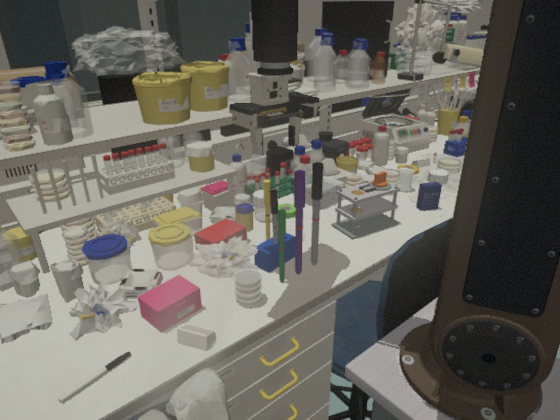

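The gate is clear of the bearing: the brass ring shows whole at top (375,227). Next I measure the bearing centre and check the shaft across the two views.

```bash
python3 - <<'E'
from h import *
for n,box,z in(("top",(365,215,388,240),.117),("scene",(335,180,368,200),.117)):
    I=cv2.imread(f"pics/{n}2.png");H=cv2.cvtColor(I,cv2.COLOR_BGR2HSV);x0,y0,x1,y1=box
    m=cv2.inRange(H,(10,70,40),(32,255,255));k=np.zeros_like(m);k[y0:y1,x0:x1]=m[y0:y1,x0:x1]
    v,u=np.nonzero(k);print(n,len(u));
    h=cv2.convexHull(np.c_[u,v].astype(np.int32));(e)=cv2.fitEllipse(h) if len(h)>4 else None
    print(e,"ell",plane(n,*e[0],z).round(4),"mean",plane(n,u.mean(),v.mean(),z).round(4),"bbox",u.min(),u.max(),v.min(),v.max(),plane(n,(u.min()+u.max())/2,(v.min()+v.max())/2,z).round(4))
# plate corner screws / plate rect
D=np.load("pics/top2.npy");C=cloud("top",D)
m2=((C[...,2]>.110)&(C[...,2]<.124)).astype(np.uint8);m2[:,:330]=0;m2[:,440:]=0;m2[:190]=0;m2[260:]=0
m2=cv2.morphologyEx(m2,cv2.MORPH_OPEN,np.ones((3,3)))
v,u=np.nonzero(m2);r=cv2.minAreaRect(np.c_[u,v].astype(np.float32));b=np.array([plane("top",*q,.117)[:2] for q in cv2.boxPoints(r)]);print(b.round(4).tolist(),b.mean(0))
print("proj shaft ring scene",proj("scene",(.503,.0285,.101)),"top198",proj("scene",(.503,.0285,.198)))
I=cv2.imread("pics/scene2.png");
cv2.imwrite("pics/c4.png",cv2.resize(I[170:270,245:325],(640,800)[:2] if 0 else (480,600),interpolation=cv2.INTER_CUBIC))
E
```

```text
top 91
((375.2193603515625, 226.79244995117188), (11.261334419250488, 11.795591354370117), 133.02398681640625) ell [ 0.487  -0.2621  0.117 ] mean [ 0.4869 -0.2628  0.117 ] bbox 370 381 221 232 [ 0.4878 -0.2629  0.117 ]
scene 44
((357.3182678222656, 191.92437744140625), (4.34373140335083, 10.988154411315918), 93.4768295288086) ell [ 0.4913 -0.2649  0.117 ] mean [ 0.4914 -0.2648  0.117 ] bbox 352 363 190 194 [ 0.4906 -0.2648  0.117 ]
[[0.4523, -0.2085], [0.5351, -0.2235], [0.507, -0.3943], [0.4245, -0.3783]] [ 0.47971944 -0.30114454]
proj shaft ring scene [276.03994622 226.94814359] top198 [275.65615037 191.15026715]
```

View pics/c4.png

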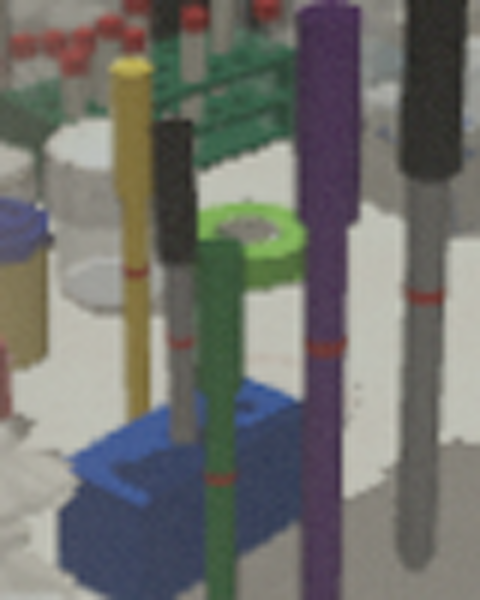

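Emit:
{"op": "servo_tool", "data": {"grip": [-1,-1,-1,-1,-1,-1,-1,-1,-1,-1], "translation": [[0,-0.002,0.01],[0,-0.002,0.028],[0,-0.002,0.048],[0,-0.002,0.068],[0,-0.002,0.088],[0,-0.002,0.108],[0,-0.002,0.128],[0,-0.002,0.143],[0,-0.002,0.152],[0,-0.002,0.153]], "turn": [-0.01,-0.01,-0.01,-0.01,-0.01,-0.01,-0.01,-0.01,-0.01,-0.01]}}

```text
time_s: 10.8
tcp_pos: [0.5029, 0.0273, 0.1454]
eef_rot: [179.9, 0.2, 0.1]
contact_force: [-0.9, -0.4, 0.2]
gripper_width: 0.0875
```

Emit:
{"op": "servo_tool", "data": {"grip": [0,0.4,0.6,0.8,1,1,1,1,1,1], "translation": [[0,0,0],[0,0,0],[0,0,0],[0,0,0],[0,0,0],[0,0,0],[0,0,0],[0,0,0],[0,0,0],[0,0,0]], "turn": [0,0,0,0,0,0,0,0,0,0], "newtons": 25}}

```text
time_s: 11.63
tcp_pos: [0.5042, 0.0279, 0.1476]
eef_rot: [180.0, 0.0, 0.2]
contact_force: [-0.5, -0.2, -1.0]
gripper_width: 0.0262
```

Emit:
{"op": "servo_tool", "data": {"grip": [1,1,1,1,1,1], "translation": [[0,0,0],[0,0,0],[0,0,0],[0,0,0],[0,0,0],[0,0,0]], "turn": [0,0,0,0,0,0], "newtons": 35}}

```text
time_s: 12.13
tcp_pos: [0.5042, 0.028, 0.1476]
eef_rot: [-180.0, -0.0, 0.2]
contact_force: [-0.1, 0.8, -0.1]
gripper_width: 0.0173
```

```bash
python3 go.py 0.503 0.028 0.29 0; python3 -c "
from plant import capture
import cv2
p,d=capture('scene');cv2.imwrite('pics/s3.png',p);cv2.imwrite('pics/c5.png',cv2.resize(p[100:280,200:380],(600,600)))"
```

```text
t 12.13 tcp [0.5042 0.028  0.1476] rot [-180.     -0.      0.18] j [ 25.5   8.5 -26.8  -0.  -54.7  64.7] F [-0.1  0.8 -0.1] w 0.0173
shift [-0.0012 -0.     -0.1424] turn rad 0.003
```

View pics/c5.png

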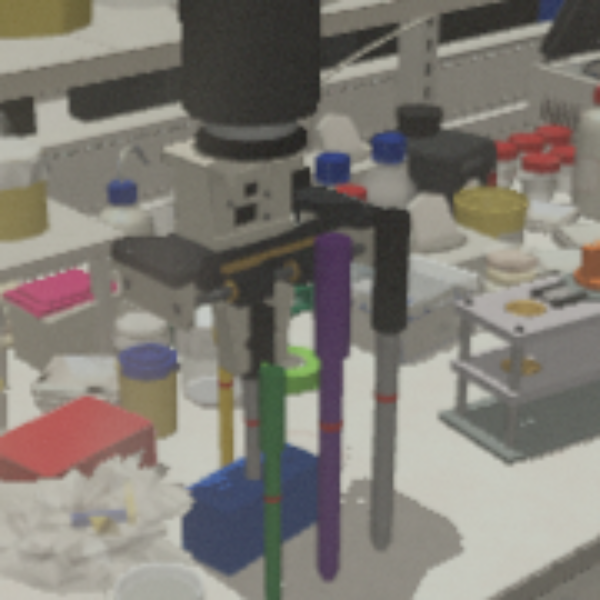

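The fingers are shut on the grip at 17.3 mm, and the other shafts are clear. Next I lift.

Emit:
{"op": "servo_tool", "data": {"grip": [1,1,1,1,1,1,1,1,1,1], "translation": [[0,0,-0.005],[0,0,-0.015],[0,0,-0.03],[0,0,-0.045],[0,0,-0.062],[0,0,-0.08],[0,0,-0.1],[0,0,-0.12],[0,0,-0.138],[0,0,-0.148]], "turn": [0,0,0,0,0,0,0,0,0,0]}}

```text
time_s: 13.02
tcp_pos: [0.5047, 0.0279, 0.2987]
eef_rot: [-180.0, -0.2, 0.2]
contact_force: [0.1, 0.2, -1.9]
gripper_width: 0.0174
```

```bash
python3 go.py 0.4875 -0.2625 0.296 0; python3 - <<'E'
from plant import capture
import cv2,numpy as np
from h import *
p,d=capture('scene');cv2.imwrite('pics/s4.png',p)
print(proj("scene",(.5035,.028,.158)),proj("scene",(.5035,.028,.251)))
cv2.imwrite('pics/c6.png',cv2.resize(p[100:280,200:380],(600,600)))
E
```

```text
t 13.02 tcp [0.5047 0.0279 0.2987] rot [-179.96   -0.18    0.19] j [ 25.5   1.9 -13.6   0.  -74.4  64.7] F [ 0.1  0.2 -1.9] w 0.0174
shift [-0.0182  0.2903  0.0024] turn rad 0.003
[275.84507136 206.16475101] [275.45980215 170.1164475 ]
```

View pics/c6.png

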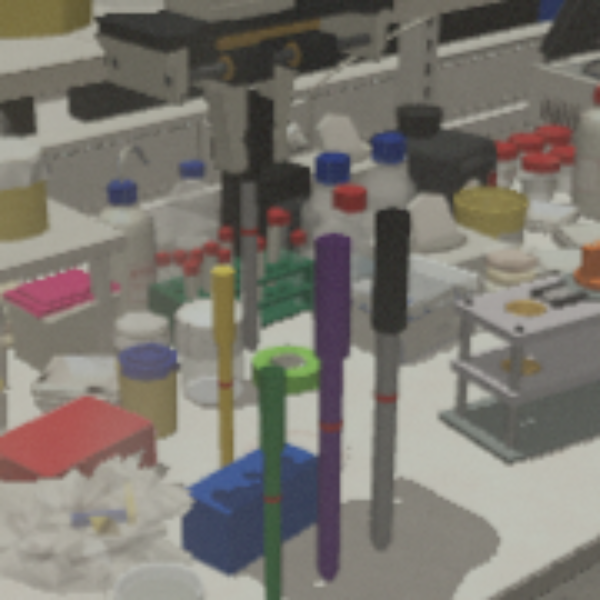

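The shaft is out and hangs upright, with its ring at scene (275,170) as predicted. Next I carry it over the bearing.

Emit:
{"op": "servo_tool", "data": {"grip": [1,1,1,1,1,1,1,1,1,1], "translation": [[0,0.01,0],[0,0.03,0],[-0.001,0.06,0],[-0.003,0.095,0],[-0.006,0.13,0],[-0.009,0.165,0],[-0.012,0.2,0],[-0.015,0.232,0],[-0.017,0.258,0],[-0.018,0.278,0]], "turn": [0,0,0,0,0,0,0,0,0,0]}}

```text
time_s: 13.9
tcp_pos: [0.4855, -0.2525, 0.294]
eef_rot: [-180.0, 0.1, 0.1]
contact_force: [0.3, 0.4, -1.4]
gripper_width: 0.0176
```

Emit:
{"op": "servo_tool", "data": {"grip": [1,1,1,1], "translation": [[0,0.007,0],[0,0.012,0],[0,0.0125,0],[0,0.0125,0]], "turn": [0,0,0,0]}}

```text
time_s: 14.23
tcp_pos: [0.4869, -0.2622, 0.295]
eef_rot: [-180.0, 0.1, 0.2]
contact_force: [1.3, -0.5, -1.0]
gripper_width: 0.0176
```

```bash
python3 go.py 0.4875 -0.2625 0.296 0; python3 - <<'E'
from plant import capture
import cv2,numpy as np
from h import *
for n in("scene","top"):
  p,d=capture(n);cv2.imwrite(f'pics/{n}5.png',p)
p=cv2.imread('pics/scene5.png')
print(proj("scene",(.4875,-.2625,.157)),proj("scene",(.4875,-.2625,.25)))
cv2.imwrite('pics/c7.png',cv2.resize(p[90:240,290:440],(600,600),interpolation=cv2.INTER_CUBIC))
E
```

```text
t 14.23 tcp [ 0.4869 -0.2622  0.295 ] rot [-1.7997e+02  5.0000e-02  1.8000e-01] j [ -8.    6.9  -8.5  -0.  -74.7  98.2] F [ 1.3 -0.5 -1. ] w 0.0176
shift [ 0.0006  0.0003 -0.001 ] turn rad 0.003
[358.94641306 179.45786143] [361.71750705 147.40981954]
```

View pics/c7.png

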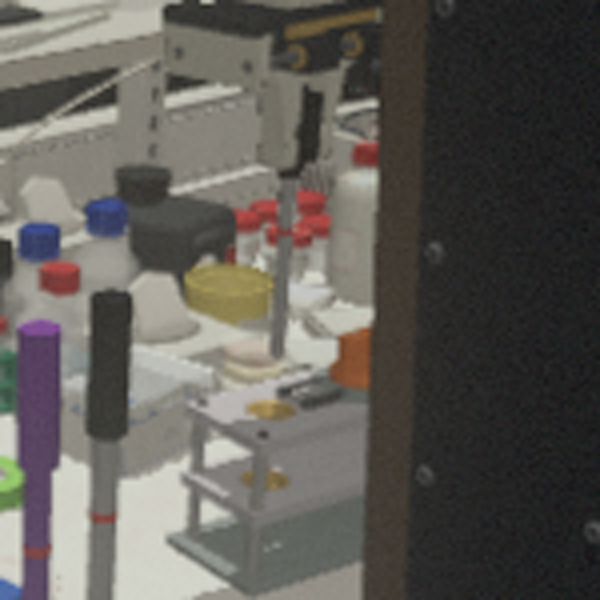

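View pics/top5.png

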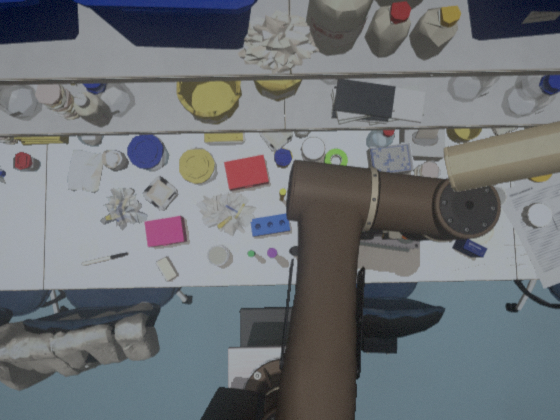

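The tip projects at scene (359,179), matching the prediction to within half a pixel, and is over the bearing. Next I descend in stages while watching the force.

Emit:
{"op": "servo_tool", "data": {"grip": [1,1,1,1,1,1,1,1], "translation": [[0.001,0.001,0.008],[0.001,0.001,0.018],[0.001,0.001,0.028],[0.001,0.001,0.037],[0.001,0.001,0.044],[0.001,0.001,0.05],[0.001,0.001,0.054],[0.001,0.001,0.054]], "turn": [0,0,0,0,0,0,0,0]}}

```text
time_s: 15.0
tcp_pos: [0.4877, -0.2635, 0.2405]
eef_rot: [-180.0, 0.1, 0.2]
contact_force: [0.7, 0.8, -2.5]
gripper_width: 0.0177
```

```bash
python3 go.py 0.488 -0.263 0.1636 0; python3 - <<'E'
from plant import capture
import cv2,numpy as np
p,d=capture("scene");cv2.imwrite(f'pics/s6.png',p)
cv2.imwrite('pics/c8.png',cv2.resize(p[130:230,320:400],(640,800)if 0 else(480,600),interpolation=cv2.INTER_CUBIC))
E
```

```text
t 15.0 tcp [ 0.4877 -0.2635  0.2405] rot [-1.7998e+02  9.0000e-02  1.8000e-01] j [ -8.1   8.7 -13.4  -0.  -67.9  98.3] F [ 0.7  0.8 -2.5] w 0.0177
shift [ 0.0004 -0.0005  0.0769] turn rad 0.003
```

View pics/c8.png

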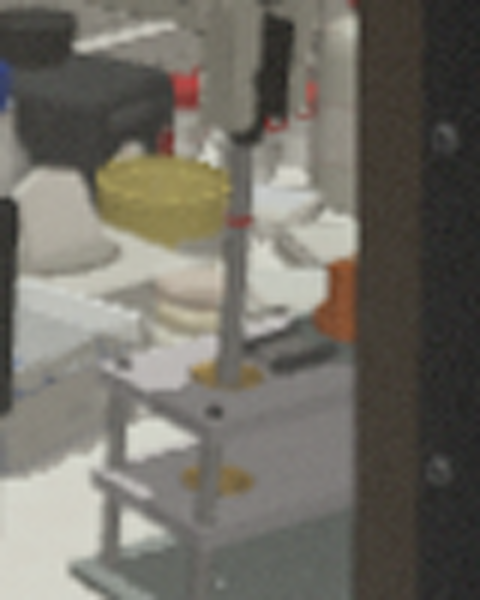

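The tip is inside the funnel at z ≈ 0.10, with no contact force. I'm going on through the upper bearing.

Emit:
{"op": "servo_tool", "data": {"grip": [1,1,1,1,1,1,1], "translation": [[0,0,0.004],[0,0,0.009],[0,0,0.014],[0,0,0.019],[0,0,0.024],[0,0,0.028],[0,0,0.028]], "turn": [0,0,0,0,0,0,0]}}

```text
time_s: 15.63
tcp_pos: [0.4877, -0.2635, 0.2124]
eef_rot: [-180.0, 0.1, 0.2]
contact_force: [-0.0, 0.6, -1.6]
gripper_width: 0.0174
```

```bash
python3 go.py 0.488 -0.263 0.1636 0; python3 - <<'E'
from plant import capture
import cv2,numpy as np
p,d=capture("scene");cv2.imwrite(f'pics/s7.png',p)
cv2.imwrite('pics/c9.png',cv2.resize(p[130:230,320:400],(480,600),interpolation=cv2.INTER_CUBIC))
E
```

```text
t 15.63 tcp [ 0.4877 -0.2635  0.2124] rot [-1.7998e+02  8.0000e-02  1.8000e-01] j [ -8.1   9.9 -15.8  -0.  -64.4  98.3] F [-0.   0.6 -1.6] w 0.0174
shift [ 0.0004 -0.0005  0.0488] turn rad 0.003
```

View pics/c9.png

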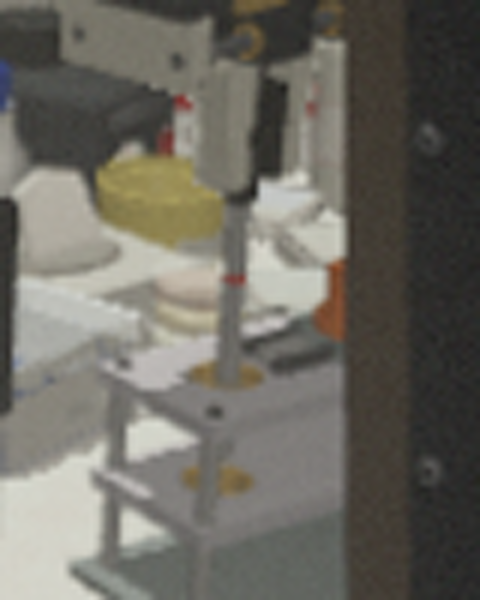

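The tip is through the upper bearing at z ≈ 0.073, with no side force. The lower bearing is next.

Emit:
{"op": "servo_tool", "data": {"grip": [1,1,1,1,1,1,1,1,1,1], "translation": [[0,0,0.005],[0,0,0.01],[0,0,0.016],[0,0,0.022],[0,0,0.028],[0,0,0.034],[0,0,0.04],[0,0,0.045],[0,0,0.048],[0,0,0.048]], "turn": [0,0,0,0,0,0,0,0,0,0]}}

```text
time_s: 16.52
tcp_pos: [0.4876, -0.2634, 0.1645]
eef_rot: [-180.0, 0.1, 0.2]
contact_force: [-1.1, 2.3, -4.0]
gripper_width: 0.0174
```

Emit:
{"op": "servo_tool", "data": {"grip": [1,1,1], "translation": [[0,0,0],[0,0,0],[0,0,0]], "turn": [0,0,0]}}

```text
time_s: 16.77
tcp_pos: [0.4877, -0.2634, 0.1654]
eef_rot: [-180.0, 0.0, 0.2]
contact_force: [-2.0, 4.2, -3.2]
gripper_width: 0.0175
```

```bash
python3 go.py 0.488 -0.263 0.1636 0; python3 - <<'E'
from plant import capture,r
import cv2,numpy as np
from h import *
for n in("scene","top"):
  p,d=capture(n);cv2.imwrite(f'pics/{n}8.png',p)
p=cv2.imread('pics/scene8.png')
print(r.get_state()['moment'],proj("scene",(.488,-.263,.117)),proj("scene",(.488,-.263,.024)))
cv2.imwrite('pics/c10.png',cv2.resize(p[130:230,320:400],(480,600),interpolation=cv2.INTER_CUBIC))
E
```

```text
t 16.77 tcp [ 0.4877 -0.2634  0.1654] rot [-1.7998e+02  4.0000e-02  1.8000e-01] j [ -8.1  12.1 -19.6  -0.  -58.3  98.3] F [-2.   4.2 -3.2] w 0.0175
shift [ 0.0003 -0.0004  0.0018] turn rad 0.003
[1.35271773 1.33674219 0.03460319] [357.79431477 192.44502768] [355.2944654  221.36762278]
```

View pics/c10.png

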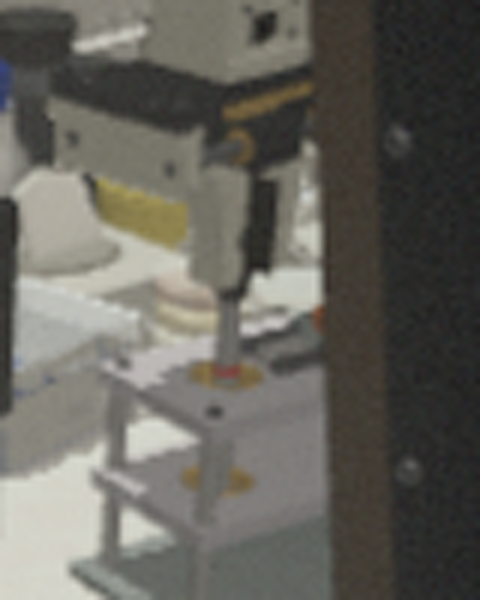

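View pics/scene8.png

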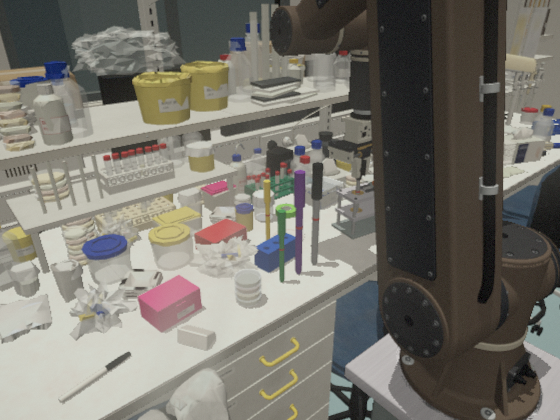

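The ring is level with the bearing mouth at scene (358,192), against a predicted 192.4. There is a light side load of about 4.7 N, so I'll shift 1 mm to relieve it.

Emit:
{"op": "servo_tool", "data": {"grip": [1,1,1,1,1,1], "translation": [[-0.0005,-0.001,0.001],[-0.0005,-0.001,0.001],[-0.0005,-0.001,0.001],[-0.0005,-0.001,0.001],[-0.0005,-0.001,0.001],[-0.0005,-0.001,0.001]], "turn": [0,0,0,0,0,0]}}

```text
time_s: 17.37
tcp_pos: [0.4879, -0.2628, 0.1649]
eef_rot: [180.0, -0.0, 0.2]
contact_force: [-0.7, 1.6, -1.1]
gripper_width: 0.0172
```

```bash
python3 go.py 0.488 -0.263 0.1636 0; python3 - <<'E'
from plant import capture,r
import cv2,numpy as np
from h import *
p,D=capture("top");cv2.imwrite(f'pics/top9.png',p)
a=cv2.imread("pics/top0.png")[110:290,60:420];b=p[110:290,60:420]
cv2.imwrite("pics/c11.png",np.vstack([cv2.resize(x,(600,300)) for x in(a,b)]))
p,d=capture("scene");cv2.imwrite('pics/s9.png',p)
H=cv2.cvtColor(p,cv2.COLOR_BGR2HSV);m=cv2.inRange(H,(0,110,60),(6,255,255))|cv2.inRange(H,(172,90,60),(180,255,255));v,u=np.nonzero(m[185:200,350:366]);print("ring px",u.mean()+350,v.mean()+185,len(u))
E
```

```text
t 17.37 tcp [ 0.4879 -0.2628  0.1649] rot [ 1.7998e+02 -4.0000e-02  1.9000e-01] j [ -8.   12.  -19.7   0.  -58.2  98.2] F [-0.7  1.6 -1.1] w 0.0172
shift [0.0001 0.0002 0.0013] turn rad 0.003
ring px 357.0 192.0 3
```

View pics/c11.png

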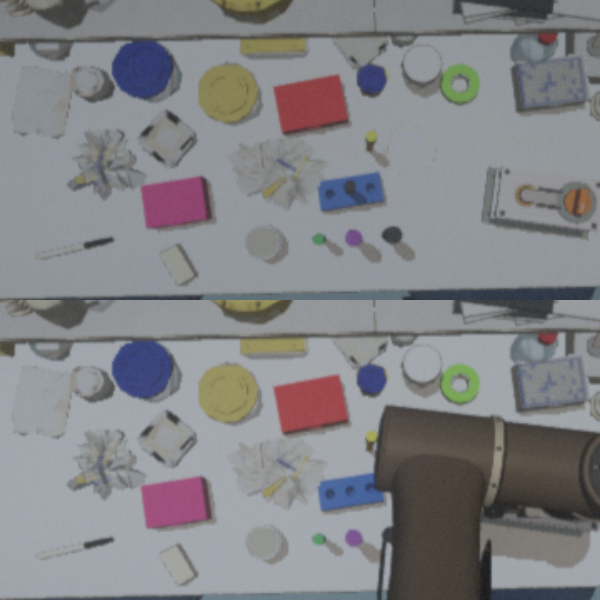

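```bash
python3 - <<'E'
from plant import order,r
s=r.get_state();print(s['qd'].round(3),s['contact_force'],s['gripper_width'])
order.close_job()
E
```

```text
[-0.037 -0.051  0.066  0.083 -0.029  0.037] [-1.71841182  0.7229834  -0.82146447] 0.01737418442548617
the job is handed in; nothing more can be done
```

I turned the orange knob about 1.37 rad clockwise, to roughly 1.5, and the pictures showed the gate clear of the bearing. I then lifted the small steel shaft out of the blue rack by its black grip, threaded it down through both bearings, and handed the job in at about 17.4 s with the gripper still holding it.

- **Shaft height:** the ring is at z ≈ 0.118 m from the arm pose, against 0.117 for the bearing mouth, and at scene pixel (357,192). The tip hangs at about 0.025 m, clear of the base.
- **Hold:** the gripper is shut at 17.4 mm on the shaft with 35 N commanded. The tool is vertical to within 0.1° and the arm is at rest. The vertical force of about 1 N is roughly the weight of the shaft.
- **Side load:** after threading, the shaft pressed sideways with about 4.7 N. I shifted the tool 1 mm and it fell to under 2 N.
- **Bystanders:** a before-and-after comparison from above shows all four in place.
- **Measurements that disagreed:** the two cameras put the bearing about 4 mm apart. The top view gave (0.487, -0.2625) and the scene view (0.491, -0.265). I aimed mostly by the top view, and the shaft went in without resistance.
- **Not seen directly:** a stand post hides the shaft where it enters the lower bearing. That it is through rests on the tip depth, the absence of resistance on the way down, and the ring's position.

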